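# Let the weighted press down onto a glue-up

### The arm

A 7-joint arm with a two-finger parallel gripper is mounted at the origin on a cart in front of the work surface, level with it; the furniture and walls round the work are solid. World frame = base frame: x ahead of the robot, y to its left, z up, the work surface at z = 0. Lengths are in m, angles in rad, forces in N, time in s.
With the tool pointing down it reaches from about 0.425 to 0.875 m from the base axis. Payload 4.7 kg.
Tool frame: the origin (TCP) lies midway between the tips of the shut fingers; the grasp point (between the pads) lies 19 mm behind it; z points along the fingers, y is the line along which they close (so a half turn about z gives the same grasp; the last joint's range is limited). The gripper opens to 87 mm and grips with 3 to 60 N. Pads are 19 mm wide; open, the fingers measure 117 mm over their backs; the gripper's body (75 mm by 190 mm) begins 51 mm behind the grasp point.
Start: joints at [-1.244, 0.321, -0.07, 1.45, 0.023, 1.371, -0.057], TCP at [0.2, 0.618, 0.203] pointing down, gripper open.
Joint ranges: [-2.86, 2.86], [-0.3, 2.09], [-1.38, 1.24], [0.06, 2.45], [-1.56, 4.7], [0.09, 2.05], [-2.69, 2.69]. Speed limits (rad/s): [2.57, 2.57, 3.14, 3.14, 3.14, 3.14, 3.14].

### API

Orientations are given as a rotation vector (axis times angle).
In Python, from bench import monitor, cams, workorder gives the robot as it stands.
- The arm moves only by the tool move_arm, never from a script. Its arguments are lists of equal length, an entry for each row: "slide": the shift along the tool's x, y, z in cm, a list of three; "roll": the turn about the tool's z in rad. In form: {"slide": [[dx, dy, dz], ...], "roll": [roll, ...]}. A call has 1 to 20 rows; each row is the pose to reach, as a shift and turn from the pose commanded when the call began, along the tool's axes at that moment; what a row does not reach only later rows make up. A row lasts 1/10 s, in which the tool goes at most 50 mm and 8.59 degrees, less where a joint would pass 70% of its speed; a pose out of reach is approached as far as the arm can. A call with a gripper value outside its range is refused whole. "gripper" is the finger opening in cm, from 0 to 8.7, set as the call begins (left out, the last holds). The fingers move at their own pace and stop on an object; "squeeze" is the grip in N (left out, the last holds). Time passes only in rows, so rows that repeat a pose let the fingers close. It gives the time, the measured TCP pose, the force, the opening and the grip force at its end, in the units of the state.
- monitor.get_state(): the state, without advancing time (a new reading comes with each control period).
- cams.get_image(name): name is "side" or "top" or "wrist"; returns the picture (384x512x3 uint8, red, green, blue); there is no depth.
- cams.get_calibration(name): a dict with "mtx" (3x3 intrinsics, pixels), "R" (3x3) and "t" (3): a world point X has camera coordinates R X + t. Camera axes: x right, y down, z forward; pixel columns grow to the right and rows downward; lengths in m; the calibration is good to about 2 mm. A picture is of the moment at which its call begins: read the wrist's pose just before it. get_calibration takes no time and is no camera call; for the wrist camera it gives the pose at the moment of the call.
- workorder.close_job(): hands the job in; it is judged then, once.
The state is a dict: "time": time; "joint_positions": joint angles; "qd": joint speeds; "joint_torque": joint torques, N m; "position": TCP position; "tool_rot": TCP orientation; "ft_force": force on the tool from outside, world axes, zero at the start; "torque": the same for the moment, N m; "grip_width": opening from 0.0 (shut) to 1.0 (fully open); "grip_force": force on a finger pad.
Only numpy, scipy, OpenCV 4.12 (cv2) and the standard library are available. Lean on these libraries where they do the work, as an engineer would, in place of code of your own. Each camera call takes 0.05 s, during which the arm holds its last target. There are 200 camera calls.

### The job

A board with its walnut facing is laid up on the bed of the bench press, and the press's weighted platen hangs above it on the ratchet. Throw the pawl lever over to the left, just far enough to drop onto the pawl's tail by itself, wind the crank up (clockwise) a touch so that the pawl comes off its tooth and swings clear, then keep hold of the crank and let it turn back slowly until the platen lies with its whole weight on the facing. Do not let the platen drop, do not shift the lay-up, and leave the pawl thrown off.

Things in the scene. Friction and masses are not known exactly. Their poses are not given: they have to be found in the camera images.
- press: Grey cast-iron bench press, 235 x 250 x 265 mm, bolted down; crank and ratchet on its front, which faces the robot. Origin: on the bench top under the ram's axis; x points from front to back, y to its left seen from the robot, z up. Bed top at z = 30 mm. Crank shaft: along x at y = -32, z = 205 mm. Pin of pawl and pawl lever: along x at y = 36, z = 255 mm. Ram top: up to z = 330 mm.
- platen: Dark steel platen, 106 x 150 x 28 mm, on the foot of the ram; origin at the centre of its underside, axes as the press. Ram and platen weigh about 2.2 kg together.
- ram (a joint): Height of the platen's underside above the bed (m). Geared to the crank: ram = 0.014 x crank. It is 0.031 when the platen lies on the lay-up; at the start it hangs at about 0.063 to 0.090.
- crank (a joint): Angle of the crank (rad); grows clockwise as seen from the robot, which raises the platen. The platen's weight pulls it back (anticlockwise) with about 0.3 N m, some 5 N at the handle.
- crank_grip (a point): Where to grip the crank: on the axis of its round wooden handle (27 mm thick, 100 mm long), 75 mm in front of the crank arm, 153 mm in front of the press's origin. The handle points to the front (-x of the press) and revolves on its pin, so fingers need not turn with it. It goes round the crank shaft on an upright circle of 65 mm radius; only the pawl lever's weight comes near.
- pawl (a joint): Lift of the pawl, a 70 mm steel finger over the ratchet wheel (rad): 0 with its nose seated in the teeth, above 0.15 clear of them, about 0.29 when fully off. The tooth faces are undercut: under load the nose cannot come out; it does once the crank is wound up by about 0.05 to 0.1 rad (teeth are 0.13 rad apart).
- pawl_lever (a joint): Angle of the weighted throw-over lever on the pawl's pin (rad). 0: it leans 30 degrees right on its stop, pawl in use. 0.52: upright; past that it falls to the left by itself and at about 1.31 lies on the pawl's tail and waits, as the load jams the pawl (4 N more would force it out and drop the platen); once the tooth is relieved it drops on to 1.60 and lifts the pawl out.
- lever_grip (a point): Middle of the pawl lever's weight: a round dark steel bar, 26 mm thick and 38 mm long, pointing to the front, 80 mm from the lever's pin and 80 mm in front of the press's origin (its front end 99 mm). It goes across the press's front on an upright arc of 80 mm radius about the pin; moved by about 1 N.
- board: Planed pale beech board, 125 x 316 x 21 mm, loose on the bed, long side along y of the press; origin at the centre of its underside.
- facing: Dark walnut facing, 118 x 300 x 10 mm, loose, laid squarely on the board; origin at the centre of its underside.

How it is judged:
By the outcome, as a careful person would: the job done as asked, in the order asked, and still so for the second after the job is handed in, with the robot touching nothing.
It also fails if it takes over 61 s, if anything falls off the work surface, if the arm or the gripper's body presses on something with over 40 N, if the wrist force passes 120 N, or if a joint passes its speed limit or range.

## Working session

There is one attempt and no reset: what is moved stays moved. The work goes in short steps, Python scripts to look and compute and a tool call to move; the robot and the scene stay as the last step left them, time stands still between calls to the robot, and variables do not carry over. Pictures are saved under pics/ and viewed, at most 10 in all, crops included, and the job is handed in when it is done.

Besides the shell and the picture viewer there is one more tool, called after "Call:" in YAML: its name, and indented under it one key for each argument. move_arm: Moves the arm, as the interface text tells. Its arguments: {"type":"object","properties":{"slide":{"type":"array","items":{"type":"array","items":{"type":"number"}}},"roll":{"type":"array","items":{"type":"number"}},"gripper":{"type":"number"},"squeeze":{"type":"number"}},"required":["slide","roll"]}

```bash
ls; mkdir -p pics; python3 - <<'E'
from bench import monitor,cams
import cv2,numpy as np
np.set_printoptions(precision=4,suppress=True)
s=monitor.get_state();print(s)
for n in("side","top"):
    im=cams.get_image(n);cv2.imwrite(f"pics/{n}0.png",im[...,::-1]);c=cams.get_calibration(n);print(n,c)
a=cv2.imread("pics/side0.png");b=cv2.imread("pics/top0.png")
E
```

```text
pics
{'time': 0.0, 'joint_positions': array([-1.2439,  0.3218, -0.0701,  1.4517,  0.0226,  1.3708, -0.0569]), 'qd': array([-0.0017, -0.001 ,  0.0002, -0.0023, -0.001 ,  0.0003, -0.0002]), 'joint_torque': array([ -0.0011, -49.1294,  -0.4041, -31.2529,  -0.0637,   0.0434,
         0.0002]), 'position': array([0.1999, 0.6179, 0.2015]), 'tool_rot': array([-0.4893, -3.1031,  0.003 ]), 'ft_force': array([0.6933, 0.5645, 0.0587]), 'torque': array([-0.0508,  0.0003, -0.054 ]), 'grip_force': 0.0, 'grip_width': 0.9970685528561356}
side {'mtx': array([[366.4483,   0.    , 253.3336],
       [  0.    , 366.4483, 198.1476],
       [  0.    ,   0.    ,   1.    ]]), 'R': array([[ 0.8389, -0.5442, -0.0065],
       [-0.2783, -0.4187, -0.8644],
       [ 0.4677,  0.727 , -0.5027]]), 't': array([-0.4726,  0.3229,  0.6822])}
top {'mtx': array([[383.9794,   0.    , 254.4768],
       [  0.    , 383.9794, 183.9609],
       [  0.    ,   0.    ,   1.    ]]), 'R': array([[-0.4288, -0.9034,  0.0014],
       [-0.711 ,  0.3365, -0.6175],
       [ 0.5574, -0.2658, -0.7866]]), 't': array([0.208 , 0.5419, 0.6797])}
```

View pics/side0.png

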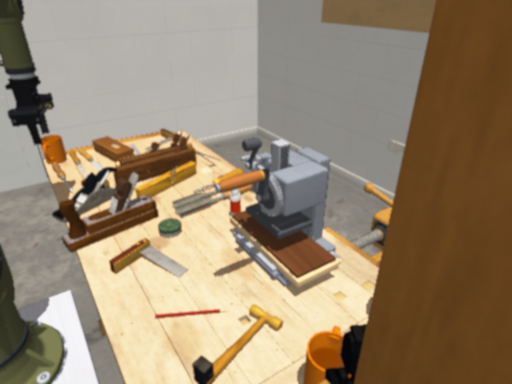

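View pics/top0.png

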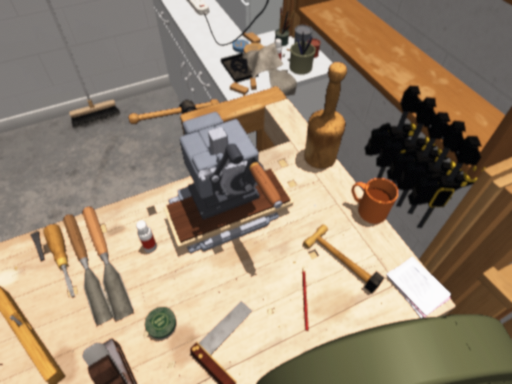

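The side view shows the press at about (290,200) px, with the handle near (243,181) and the lever weight near (252,145). In the top view the press is around (220,165), with the handle at (267,187). I'll enlarge both.

```bash
python3 - <<'E'
import cv2,numpy as np
a=cv2.imread("pics/side0.png")[130:290,205:345];b=cv2.imread("pics/top0.png")[105:265,155:295]
f=lambda i:cv2.resize(i,None,fx=2.85,fy=2.85*1.3,interpolation=cv2.INTER_CUBIC) if 0 else cv2.resize(i,None,fx=2.85,fy=2.85,interpolation=cv2.INTER_CUBIC)
f=lambda i:cv2.resize(i,(399,456),interpolation=cv2.INTER_CUBIC)
o=np.hstack([f(a),f(b)])
for k in range(0,140,20):
  for x0,u in((0,205),(399,155)):
    x=int(x0+k*2.85);cv2.line(o,(x,0),(x,8),(0,0,255),1);cv2.putText(o,str(u+k),(x,18),0,.35,(0,0,255))
for k in range(0,160,20):
  for x0,v in((0,130),(399,105)):
    y=int(k*2.85);cv2.putText(o,str(v+k),(x0+2,y+4),0,.35,(0,0,255))
cv2.imwrite("pics/c0.png",o)
E
```

```text
(no output)
```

View pics/c0.png

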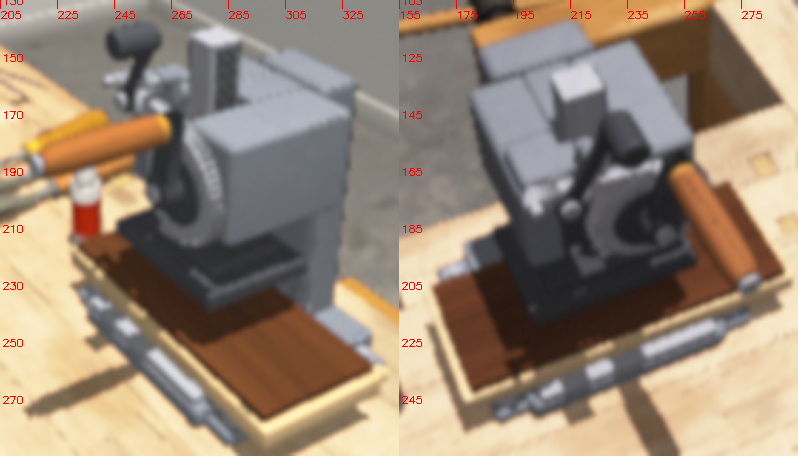

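```bash
cat >fit.py <<'E'
import numpy as np
from scipy.optimize import least_squares
from bench import cams,monitor
C={n:cams.get_calibration(n) for n in("side","top")}
def proj(n,X):
    c=C[n];p=c["mtx"]@(c["R"]@X+c["t"]);return p[:2]/p[2]
S=lambda X,Y:(205+X/2.85,130+Y/2.85)
T=lambda X,Y:(155+(X-399)/2.85,105+Y/2.85)
def W(p,X):
    c,s=np.cos(p[2]),np.sin(p[2]);return np.array([p[0]+c*X[0]-s*X[1],p[1]+s*X[0]+c*X[1],X[2]])
def H(p,x):  # phi measured from press +z toward -y (clockwise from robot)
    return W(p,[x,-.032-.065*np.sin(p[3]),.205+.065*np.cos(p[3])])
def F(p,x,y):
    c,s=np.cos(p[9]),np.sin(p[9]);return W(p,[p[7]+c*x-s*y,p[8]+s*x+c*y,.061])
def feats(p):
    return [("side",S(265,417),F(p,-.059,-.15),1),("side",S(372,370),F(p,.059,-.15),1),("side",S(75,243),F(p,-.059,.15),1),
 ("top",T(475,390),F(p,-.059,.15),1),("top",T(781,270),F(p,-.059,-.15),1),("top",T(437,288),F(p,.059,.15),1),("top",T(731,184),F(p,.059,-.15),1),
 ("side",S(33,165),H(p,p[5]),1),("side",S(168,126),H(p,p[4]),1),("top",T(748,283),H(p,p[5]),1),("top",T(680,170),H(p,p[4]),1),
 ("side",S(216,36),W(p,[0,0,p[6]]),1),("top",T(578,80),W(p,[0,0,p[6]]),1),
 ("side",S(120,40),W(p,[-.099,-.004,.3243]),1),("top",T(632,150),W(p,[-.099,-.004,.3243]),1)]
def res(p):
    r=[w*(proj(n,X)-np.array(u)) for n,u,X,w in feats(p)]
    return np.r_[np.ravel(r),p[7:9]/.004,p[9]/.03]
if __name__=="__main__":
    np.set_printoptions(precision=4,suppress=True)
    best=min((least_squares(res,[.6,.0,y,ph,-.1,-.2,.32,0,0,0],loss="soft_l1") for ph in(0.5,1.5,2.5) for y in(-.5,0,.5)),key=lambda r:r.cost)
    p=best.x;print(best.cost,p)
    for n,u,X,w in feats(p):print(n,np.round(u,1),np.round(proj(n,X)-u,1),X)
    print("grip",H(p,-.153),"shaft",W(p,[-.153,-.032,.205]),"pin",W(p,[-.08,.036,.255]))
    np.save("p.npy",p)
E
python3 fit.py
```

```text
13.402647658122515 [ 0.6501  0.0075 -0.0196  0.2207 -0.0811 -0.193   0.3063 -0.0093 -0.0114
  0.0083]
side [298.  276.3] [-1.  -0.1] [ 0.5799 -0.153   0.061 ]
side [335.5 259.8] [ 1.  -2.2] [ 0.6978 -0.1544  0.061 ]
side [231.3 215.3] [-0.6 -0.7] [0.5832 0.147  0.061 ]
top [181.7 241.8] [-0.3  0.3] [0.5832 0.147  0.061 ]
top [289.  199.7] [ 3.1 -0.1] [ 0.5799 -0.153   0.061 ]
top [168.3 206.1] [-1.4 -0.7] [0.7012 0.1456 0.061 ]
top [271.5 169.6] [ 0.4 -1.4] [ 0.6978 -0.1544  0.061 ]
side [216.6 187.9] [ 0.6 -0.4] [ 0.4562 -0.035   0.2684]
side [263.9 174.2] [-0.1 -0.2] [ 0.5681 -0.0371  0.2684]
top [277.5 204.3] [0.2 0.7] [ 0.4562 -0.035   0.2684]
top [253.6 164.6] [ 0.  -0.1] [ 0.5681 -0.0371  0.2684]
side [280.8 142.6] [1.7 0.4] [0.6501 0.0075 0.3063]
top [217.8 133.1] [-0.4 -0.4] [0.6501 0.0075 0.3063]
side [247.1 144. ] [-1.   1.1] [0.551  0.0054 0.3243]
top [236.8 157.6] [0.5 1. ] [0.551  0.0054 0.3243]
grip [ 0.4962 -0.0357  0.2684] shaft [ 0.4965 -0.0215  0.205 ] pin [0.5708 0.0451 0.255 ]
```

Call:
move_arm:
  slide:
    - [0,0,-1]
    - [0,0,-4]
    - [0,0,-8]
    - [0,0,-12]
    - [0,0,-16]
    - [-1,-1.2,-19]
    - [-3,-3.5,-20]
    - [-6,-7,-20]
    - [-9,-10.4,-20]
    - [-12,-13.9,-20]
    - [-15,-17.3,-20]
    - [-18,-20.8,-20]
    - [-21,-24.2,-20]
    - [-24,-27.7,-20]
    - [-27,-31.2,-20]
    - [-30,-34.6,-20]
    - [-33,-38.1,-20]
    - [-36,-41.5,-20]
    - [-39,-45,-20]
    - [-41,-47.3,-20]
  roll: [0,0,0,0,0,-0.02,-0.04,-0.06,-0.08,-0.1,-0.12,-0.14,-0.16,-0.18,-0.2,-0.22,-0.24,-0.26,-0.28,-0.29]
  gripper: 0

```text
time: 2.1
position: [0.4452, 0.0383, 0.4036]
tool_rot: [0.041, 3.14, 0.001]
ft_force: [0.7, -0.1, -0.1]
grip_width: 0.006
grip_force: 0.0
```

```bash
python3 - <<'E'
from bench import cams
import cv2,numpy as np
np.set_printoptions(precision=4,suppress=True)
c=cams.get_calibration("wrist");im=cams.get_image("wrist")[...,::-1];print(c)
o=cv2.resize(im,(768,576),interpolation=cv2.INTER_CUBIC)
for k in range(0,512,50):cv2.putText(o,str(k),(int(k*1.5),10),0,.35,(0,0,255));cv2.line(o,(int(k*1.5),12),(int(k*1.5),18),(0,0,255),1)
for k in range(0,384,50):cv2.putText(o,str(k),(2,int(k*1.5)+4),0,.35,(0,0,255))
cv2.imwrite("pics/w1.png",o)
E
```

```text
{'mtx': array([[303.0547,   0.    , 250.1899],
       [  0.    , 303.0547, 193.3706],
       [  0.    ,   0.    ,   1.    ]]), 'R': array([[ 0.0261,  0.9997,  0.0003],
       [ 0.9641, -0.0253,  0.2644],
       [ 0.2643, -0.0067, -0.9644]]), 't': array([-0.0505, -0.5134,  0.4654])}
```

View pics/w1.png

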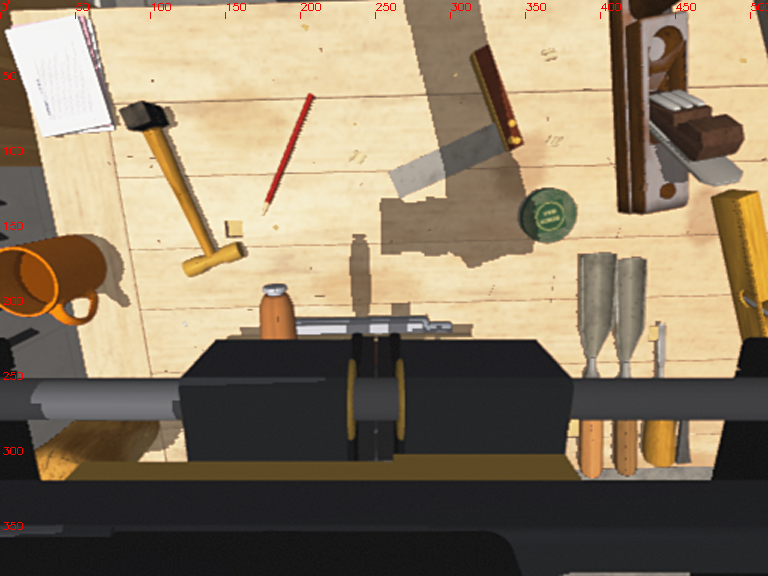

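The wrist view shows the handle's front cap at (183,192) px, within 1 px of where my fit projects it (182,192). Next I go to the right of the lever weight.

Call:
move_arm:
  slide:
    - [-1,-1,0]
    - [-4,-3,0]
    - [-8,-6,0]
    - [-11,-8,0]
    - [-12.2,-8,0]
    - [-12.2,-8,1]
    - [-12.2,-8,3]
    - [-12.2,-8,5]
    - [-12.2,-8,7]
    - [-12.2,-8,8.4]
    - [-12.2,-8,8.8]
    - [-12.2,-8,8.8]
    - [-12.2,-8,8.8]
  roll: [0,0,0,0,0,0,0,0,0,0,0,0,0]

```text
time: 3.45
position: [0.5651, -0.0404, 0.3156]
tool_rot: [0.035, 3.14, 0.001]
ft_force: [-0.2, -0.9, -0.1]
grip_width: -0.001
grip_force: 0.0
```

```bash
python3 - <<'E'
from bench import cams,monitor
import cv2,numpy as np
s=monitor.get_state();print(s["position"],s["ft_force"])
f=lambda i:cv2.resize(i,(399,456),interpolation=cv2.INTER_CUBIC)
a=cams.get_image("side")[100:260,205:345,::-1];b=cams.get_image("top")[75:235,155:295,::-1]
cv2.imwrite("pics/c2.png",np.hstack([f(a),f(b)]))
E
```

```text
[ 0.56505865 -0.04040987  0.31556666] [-0.2031755  -0.90143094 -0.05200491]
```

View pics/c2.png

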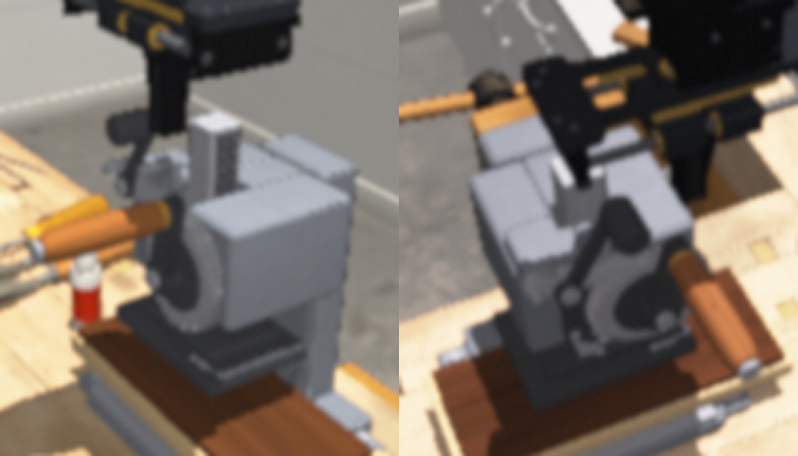

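Call:
move_arm:
  slide:
    - [0,0.5,0]
    - [0,1,0]
    - [0,1.5,0]
    - [0,2,0]
    - [0,2.5,0]
    - [0,3,0]
    - [0,3.5,0]
    - [0,4,0]
    - [0,4.5,0]
    - [0,5,0]
    - [0,5.3,0]
    - [0,5.6,0]
    - [0,5.9,0]
    - [0,6.1,0]
    - [0,6.3,0]
    - [0,6.3,0]
    - [0,6.3,0]
  roll: [0,0,0,0,0,0,0,0,0,0,0,0,0,0,0,0,0]

```text
time: 5.25
position: [0.5661, 0.0165, 0.3236]
tool_rot: [0.045, 3.135, -0.003]
ft_force: [-13.8, -9.6, 37.3]
grip_width: 0.004
grip_force: 19.1
```

```bash
python3 - <<'E'
from bench import cams,monitor
import cv2,numpy as np
s=monitor.get_state();print(s["position"],s["ft_force"])
f=lambda i:cv2.resize(i,(399,456),interpolation=cv2.INTER_CUBIC)
a=cams.get_image("side")[100:260,205:345,::-1];b=cams.get_image("top")[75:235,155:295,::-1]
cv2.imwrite("pics/c3.png",np.hstack([f(a),f(b)]))
E
```

```text
[0.56605764 0.01648017 0.32364355] [-13.80382092  -9.56165644  37.32353164]
```

View pics/c3.png

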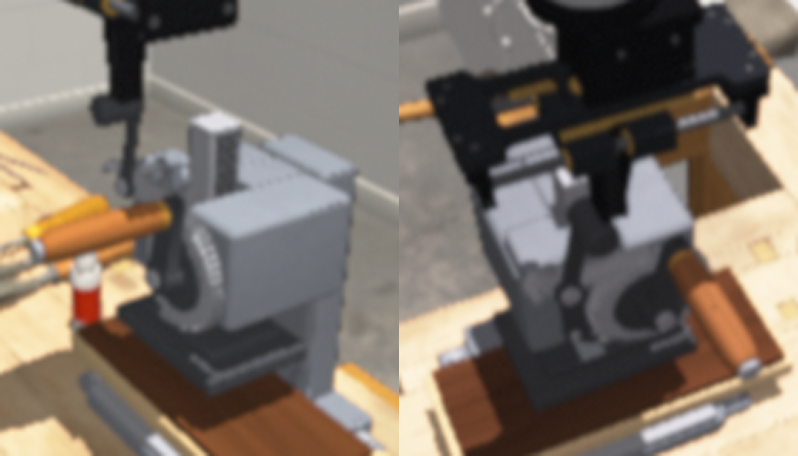

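Upward force is 37 N and the tip is against the rear of the weight, probably on the lever arm. I'll back off to unload it.

Call:
move_arm:
  slide:
    - [0,-0.6,0]
    - [0,-1.2,0]
    - [0,-2,0]
    - [0,-2.8,0]
    - [0,-3.6,0]
    - [0,-4.4,0]
    - [0,-5,0]
    - [0,-5,0]
    - [0,-5,0]
  roll: [0,0,0,0,0,0,0,0,0]

```text
time: 6.25
position: [0.565, -0.0272, 0.3143]
tool_rot: [-0.036, -3.141, -0.0]
ft_force: [0.3, -0.7, -0.2]
grip_width: 0.006
grip_force: 0.0
```

```bash
python3 - <<'E'
from bench import cams,monitor
from fit import *
import cv2,numpy as np
s=monitor.get_state();print(s["position"],s["ft_force"])
t=np.array([.566,.0165,.3236]);p=np.load("p.npy")
g=lambda n,X:(proj(n,X)-np.array([205,100] if n=="side" else [155,75]))*2.85+np.array([0 if n=="side" else 399,0])
for n in("side","top"):
  print(n,"c3 tip",g(n,t))
  for x in(-.099,-.061):
    for a in(-.52,-.1,0.):print("bar",x,a,g(n,W(p,[x,.036+.08*np.sin(a),.255+.08*np.cos(a)])))
c=lambda n:cams.get_image(n)
f=lambda i:cv2.resize(i,(399,456),interpolation=cv2.INTER_CUBIC)
a=c("side")[100:260,205:345,::-1];b=c("top")[75:235,155:295,::-1]
cv2.imwrite("pics/c4.png",np.hstack([f(a),f(b)]))
E
```

```text
[ 0.56504722 -0.02720294  0.31431903] [ 0.3150934  -0.66691179 -0.18569532]
side c3 tip [126.14932191 120.67659168]
bar -0.099 -0.52 [116.99139433 128.24042346]
bar -0.099 -0.1 [ 95.47730411 102.60650598]
bar -0.099 0.0 [90.3038351  99.01286025]
bar -0.061 -0.52 [159.67336801 118.08392691]
bar -0.061 -0.1 [137.65849524  93.2181443 ]
bar -0.061 0.0 [132.30215167  89.76464326]
top c3 tip [609.38950482 229.16216005]
bar -0.099 -0.52 [633.05343698 238.21395366]
bar -0.099 -0.1 [587.5823077  242.65505333]
bar -0.099 0.0 [576.07436406 246.01236958]
bar -0.061 -0.52 [611.7128106  200.57299931]
bar -0.061 -0.1 [567.0960517  204.06101767]
bar -0.061 0.0 [555.85796656 207.19672466]
```

View pics/c4.png

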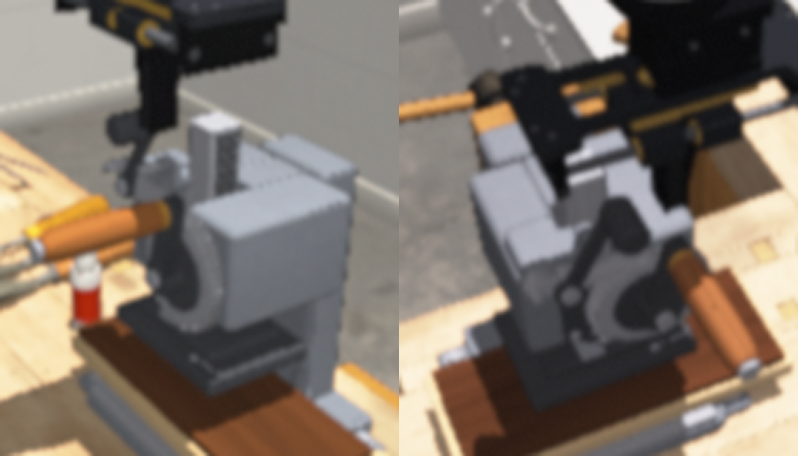

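The finger likely catches the bar as it rises on its arc. I'll retry nearer the bar's front, with the tool rising along the arc.

Call:
move_arm:
  slide:
    - [0.4,0,-0.3]
    - [0.8,0,-0.7]
    - [0.8,0.3,-0.7]
    - [0.8,0.7,-0.8]
    - [0.8,1.1,-0.9]
    - [0.8,1.5,-1.1]
    - [0.8,1.9,-1.2]
    - [0.8,2.3,-1.3]
    - [0.8,2.7,-1.4]
    - [0.8,2.7,-1.4]
  roll: [0,0,0,0,0,0,0,0,0,0]

```text
time: 7.35
position: [0.5578, 0.0006, 0.3286]
tool_rot: [0.034, 3.141, 0.0]
ft_force: [0.2, -1.0, -0.8]
grip_width: 0.008
grip_force: 0.0
```

Call:
move_arm:
  slide:
    - [0,0.4,-0.15]
    - [0,0.8,-0.25]
    - [0,1.2,-0.35]
    - [0,1.6,-0.4]
    - [0,1.6,-0.4]
  roll: [0,0,0,0,0]

```text
time: 7.85
position: [0.5581, 0.0167, 0.3326]
tool_rot: [0.034, 3.141, 0.001]
ft_force: [-0.3, 0.1, -1.2]
grip_width: 0.007
grip_force: 0.0
```

```bash
cat >snap.py <<'E'
import sys,cv2,numpy as np
from bench import cams,monitor
s=monitor.get_state();print(s["time"],s["position"],s["ft_force"],s["grip_force"])
f=lambda i:cv2.resize(i,(399,456),interpolation=cv2.INTER_CUBIC)
a=cams.get_image("side")[100:260,205:345,::-1];b=cams.get_image("top")[75:235,155:295,::-1]
cv2.imwrite(f"pics/{sys.argv[1]}.png",np.hstack([f(a),f(b)]))
E
python3 snap.py c5
```

```text
7.85 [0.5581041  0.01667193 0.33260943] [-0.28544196  0.11459746 -1.23374168] 0.0
```

View pics/c5.png

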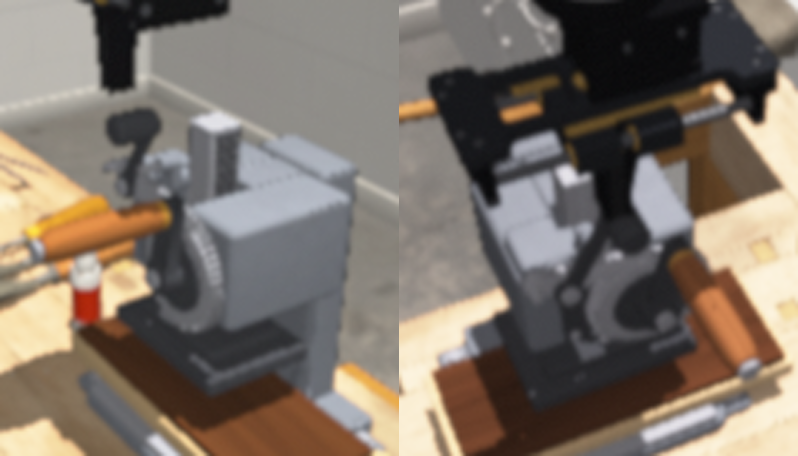

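```bash
python3 - <<'E'
from fit import *
g=lambda n,X:(proj(n,X)-np.array([205,100] if n=="side" else [155,75]))*2.85+np.array([0 if n=="side" else 399,0])
for X in([.558,.0167,.3326],[.565,-.0404,.3156],[.566,.0165,.3236],[.565,-.0272,.3143]):
  print(X,g("side",np.array(X)),g("top",np.array(X)))
for n in C:print(n,-C[n]["R"].T@C[n]["t"])
E
```

```text
[0.558, 0.0167, 0.3326] [116.91454655 111.56736527] [613.14734752 228.15859956]
[0.565, -0.0404, 0.3156] [167.1256495  155.46055034] [686.30618121 211.89757817]
[0.566, 0.0165, 0.3236] [126.14932191 120.67659168] [609.38950482 229.16216005]
[0.565, -0.0272, 0.3143] [156.98571517 151.13496801] [669.02290244 219.17805148]
side [ 0.16727636 -0.61795781  0.61899997]
top [0.09562489 0.18619394 0.86896909]
```

Projection shows the visible fingertip about 18 mm above the reported TCP, so the finger had been riding over the bar. I'll go back right and push from lower down.

Call:
move_arm:
  slide:
    - [0,-0.6,0]
    - [0,-2.5,0]
    - [0,-4.5,0]
    - [0,-5.8,0]
    - [0,-6,0]
    - [0,-6,1]
    - [0,-6,2.2]
    - [0,-6,3.2]
    - [0,-6,3.5]
    - [0,-6,3.5]
    - [0,-5.6,3.5]
    - [0,-5.1,3.5]
    - [0,-4.6,3.5]
    - [0,-4.1,3.4]
    - [0,-3.6,3.3]
    - [0,-3.2,3.2]
    - [0,-2.8,3.0]
    - [0,-2.4,2.9]
    - [0,-2,2.8]
    - [0,-2,2.8]
  roll: [0,0,0,0,0,0,0,0,0,0,0,0,0,0,0,0,0,0,0,0]

```text
time: 9.95
position: [0.5577, -0.0034, 0.3047]
tool_rot: [0.034, 3.141, 0.001]
ft_force: [-0.6, 0.7, -0.4]
grip_width: 0.005
grip_force: 0.2
```

```bash
cat >bar.py <<'E'
# dark-blob readout round the lever weight, full-res, coarse luminance map of the top and side crops
from bench import cams,monitor
import cv2,sys,numpy as np
s=monitor.get_state();print(s["time"],s["position"],s["ft_force"],s["grip_force"])
for n,(r,c) in(("side",((128,170),(225,285))),):
    g=cv2.cvtColor(cams.get_image(n),cv2.COLOR_RGB2GRAY)[r[0]:r[1],c[0]:c[1]]
    for i in range(0,g.shape[0],2):print(f"{r[0]+i:3d}","".join("#" if v<60 else "+" if v<100 else "." for v in g[i]))
E
python3 bar.py
```

```text
9.95 [ 0.55771839 -0.0034186   0.30468434] [-0.61026717  0.74388376 -0.40814305] 0.1626128749921918
128 ...................+###############++.......................
130 ....................#############+..........................
132 ...................+#############+..........................
134 ...................+############+...........................
136 ................+++#############+...........................
138 ..............+##################+..........................
140 ..............+##################+..........................
142 ..............+#################+...........................
144 ...............+################+...........................
146 ................++++++########++..............++............
148 .......................++####++...............++........++++
150 .........................+###+................++........++++
152 .........................+###+.................+........++++
154 ........................+###+...........................++++
156 .......................+###+............................++++
158 ......................++###++...........................++++
160 .....................++####++........++++...............++++
162 .....................+++##+++..++++++++++...............++++
164 .......................+++++....+++++++++..............+++++
166 ........................+++++...........++++++.........+++++
168 .......................++++++.......++++++++++..........+...
```

Call:
move_arm:
  slide:
    - [0,0.4,-0.1]
    - [0,0.8,-0.2]
    - [0,1.2,-0.3]
    - [0,1.5,-0.4]
    - [0,1.7,-0.4]
    - [0,1.7,-0.4]
  roll: [0,0,0,0,0,0]

```text
time: 10.6
position: [0.558, 0.0133, 0.3085]
tool_rot: [-0.035, -3.141, -0.0]
ft_force: [-0.7, 0.0, 0.2]
grip_width: 0.005
grip_force: 0.0
```

```bash
python3 bar.py
```

```text
10.6 [0.5579653  0.01327296 0.30849551] [-0.74156786  0.03424165  0.18216645] 0.03707199124619365
128 ...............+############................................
130 ...............+############................................
132 ..............+#############+...............................
134 ...........+################+...............................
136 ..........+#################+...............................
138 ..........+#################+...............................
140 ...........+################+...............................
142 ............++++++#########+................................
144 ...................+++++###+................................
146 .......................+##++..................++............
148 .......................+###+..................++........++++
150 .......................+###+..................++........++++
152 .......................+##+....................+........++++
154 .......................+#++.............................++++
156 ......................+###+.............................++++
158 .....................++###+++...........................++++
160 .....................++###++.........++++...............++++
162 .....................+++##++........+++++...............++++
164 .......................+++++....+++++++++..............+++++
166 ........................+++++...........++++++.........+++++
168 .......................++++++...........++++++..........+...
```

Call:
move_arm:
  slide:
    - [0,0.3,-0.05]
    - [0,0.6,-0.05]
    - [0,0.9,-0.05]
    - [0,1.2,-0.05]
    - [0,1.2,0]
    - [0,1.2,0]
    - [0,1.2,0]
  roll: [0,0,0,0,0,0,0]

```text
time: 11.35
position: [0.5582, 0.0245, 0.3085]
tool_rot: [-0.036, -3.141, 0.0]
ft_force: [0.6, 0.6, 0.3]
grip_width: 0.012
grip_force: 0.0
```

```bash
python3 bar.py
```

```text
11.35 [0.55819781 0.02452415 0.30852674] [0.58146754 0.64682912 0.32927375] 0.0
128 .............+###########...................................
130 ........+++##############...................................
132 .......+#################+..................................
134 .......##################+..................................
136 .......+#################+..................................
138 ........+################+..................................
140 ..........+++++#########+...................................
142 ................+++++###+...................................
144 .....................+#++...................................
146 .....................+##++....................++............
148 .....................+###+....................++........++++
150 .....................+###+....................++........++++
152 .....................+###+.....................+........++++
154 .....................+##++..............................++++
156 .....................+##++..............................++++
158 .....................+###++.............................++++
160 .....................+###++..........++++...............++++
162 .....................+++#+++........+++++...............++++
164 .......................++++++...++....+++..............+++++
166 ........................+++++...........++++++.........+++++
168 .......................+++++............++++++..........+...
```

Call:
move_arm:
  slide:
    - [0,0.2,0]
    - [0,0.4,0]
    - [0,0.6,0]
    - [0,0.8,0]
    - [0,0.8,0]
    - [0,0.8,0]
    - [0,0.8,0]
  roll: [0,0,0,0,0,0,0]

```text
time: 12.1
position: [0.5584, 0.0326, 0.3086]
tool_rot: [0.036, 3.141, 0.0]
ft_force: [-0.1, 1.2, 0.1]
grip_width: 0.003
grip_force: 0.0
```

```bash
sed -i 's/(225,285)/(205,275)/' bar.py; python3 bar.py
```

```text
12.1 [0.55842429 0.03257018 0.30859151] [-0.05218459  1.18371821  0.14388939] 0.0
128 ...............................+###########...........................
130 ...............................+###########...........................
132 ......................++++#################...........................
134 .................+#########################+..........................
136 .................##########################+..........................
138 ................+##########################+..........................
140 .................+#########++++######+++++............................
142 .................+++++++++......+##++.................................
144 ................................++##+.................................
146 .................................++##+............................++..
148 ..................................++#++...........................++..
150 ...................................++#++..........................++..
152 ....................................+##++..........................+..
154 .....................................+##++............................
156 ......................................+##+++..........................
158 ......................................++##++..........................
160 .......................................++##+++...........++++.........
162 .........................................++++++....+....+++++.........
164 ...........................................+++++..........+++.........
166 ............................................+++++...........++++++....
168 ...........................................++++++...........++++++....
```

Call:
move_arm:
  slide:
    - [0,-0.5,0]
    - [0,-1.5,-0.5]
    - [0,-2.5,-3]
    - [1,-3.5,-5]
    - [3,-5,-6]
    - [5,-6.5,-6]
    - [6.1,-7,-6]
    - [6.1,-7,-6]
    - [6.1,-7,-6]
    - [6.1,-7,-6]
  roll: [0,0,0,0,0,0,0,0,0,0]
  gripper: 8.7

```text
time: 13.15
position: [0.4963, -0.0355, 0.3684]
tool_rot: [-0.035, -3.141, 0.0]
ft_force: [0.0, 0.5, 0.6]
grip_width: 0.834
grip_force: 0.0
```

```bash
python3 bar.py; python3 - <<'E'
from fit import *
p=np.load("p.npy")
for a in(.6,.7,.79,.9,1.08):print(a,proj("side",W(p,[-.099,.036+.08*np.sin(a),.255+.08*np.cos(a)])))
print(proj("side",W(p,[-.07,.036,.255])))
E
```

```text
13.15 [ 0.49631845 -0.03553014  0.36843656] [0.01141413 0.48794332 0.58000054] 0.0
128 .................................+#########+..........................
130 ..................................##########..........................
132 .................................+########++..........................
134 .................++.....++++++++++++..................................
136 .................#++++++++++++++++....................................
138 ................+##+++++++++++++++....................................
140 .................+###+#####++++#++....................................
142 .................+++++++++......+++...................................
144 ................................++++..................................
146 .................................++++.............................++..
148 ..................................++++............................++..
150 ...................................++++...........................++..
152 ....................................++++...........................+..
154 .....................................++++.............................
156 ......................................+++.............................
158 .......................................+++............................
160 .......................................++++..............++++.........
162 ........................................................+++++.........
164 ..........................................................+++.........
166 .............................................++.............++++++....
168 ...........................................++++.............++++++....
0.6 [227.18326236 134.69407151]
0.7 [225.97082539 135.86198578]
0.79 [224.99507166 137.16509863]
0.9 [223.95868767 139.05888888]
1.08 [222.65005895 142.79708538]
[248.45941623 164.86695435]
```

Call:
move_arm:
  slide:
    - [0,0,1]
    - [0,0,3.5]
    - [0,0,7]
    - [0,0,10]
    - [0,0,12]
    - [0,0,13]
    - [0,0,13.3]
    - [0,0,13.3]
  roll: [0,0,0,0,0,0,0,0]

```text
time: 14.0
position: [0.4961, -0.0359, 0.2357]
tool_rot: [0.036, 3.141, -0.0]
ft_force: [0.3, -0.7, 0.4]
grip_width: 0.995
grip_force: 0.0
```

Call:
move_arm:
  slide:
    - [0,0,0]
    - [0,0,0]
    - [0,0,0]
    - [0,0,0]
    - [0,0,0]
    - [0,0,0]
    - [0,0,0]
    - [0,0,0]
    - [0,0,0]
    - [0,0,0]
    - [0,0,0]
  roll: [0,0,0,0,0,0,0,0,0,0,0]
  gripper: 1.5
  squeeze: 15

```text
time: 15.1
position: [0.4958, -0.0353, 0.2355]
tool_rot: [-0.035, -3.141, -0.001]
ft_force: [-0.1, 2.5, 0.1]
grip_width: 0.299
grip_force: 15.0
```

```bash
python3 snap.py c6
```

```text
15.1 [ 0.49581779 -0.03527492  0.23553215] [-0.14912695  2.45286012  0.11733822] 14.957468211650848
```

View pics/c6.png

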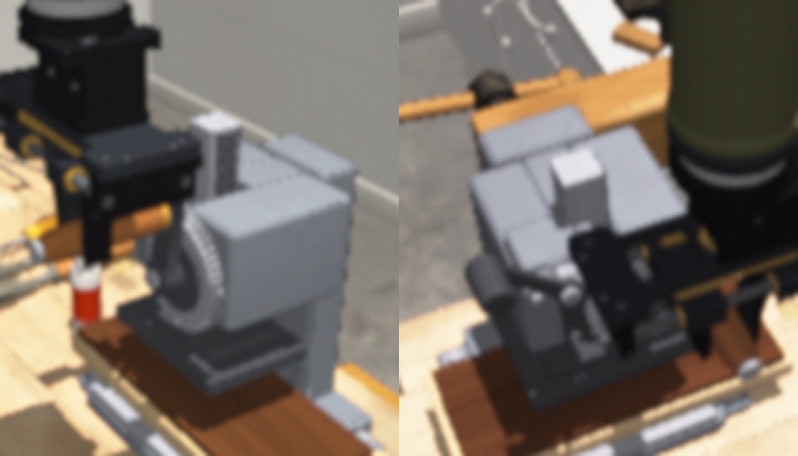

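Both fingers are on the handle, and in the top view the lever weight lies to the left at (490,280) in the crop. I'll grip harder and wind up slightly.

Call:
move_arm:
  slide:
    - [0,0,0]
    - [0,0,0]
    - [0,-0.1,0]
    - [0,-0.2,0.05]
    - [0,-0.3,0.1]
    - [0,-0.4,0.1]
    - [0,-0.5,0.15]
    - [0,-0.6,0.15]
    - [0,-0.7,0.2]
    - [0,-0.7,0.2]
  roll: [0,0,0,0,0,0,0,0,0,0]
  squeeze: 40

```text
time: 16.2
position: [0.4958, -0.0428, 0.2335]
tool_rot: [0.036, 3.141, 0.0]
ft_force: [0.6, 5.1, -0.6]
grip_width: 0.296
grip_force: 40.0
```

```bash
sed -i 's/((128,170),(205,275))/((128,172),(205,265))/' bar.py; python3 bar.py
```

```text
16.2 [ 0.49583291 -0.04283364  0.23345491] [ 0.60712435  5.11838666 -0.64340864] 39.959158301353455
128 ++###################################################.......
130 #####################################################+......
132 #####################################################+......
134 #####################################################+......
136 #####################################################+......
138 #####################################################+......
140 #####################################################+......
142 #########+++##########################################+.....
144 +########++++++#######################################+.....
146 ############++++++####################################+++...
148 +++###########+++++++##########################+++++++++++++
150 ....#######+++++###+++++###############+++++++++++++++++++++
152 ....#####++++++++####+++++#########+++++++++++++++++++++++++
154 .....+###+++++++########++++++#####+++++++++++++++++++++++++
156 .......+##+++++++##########++++##+++++++++++++++++++++######
158 .................+#################++++++++++++++###########
160 ..................+#######+++++########+####################
162 ..................+######++....+############################
164 ...................#####+.......+###########################
166 ....................+###++.++....+##########################
168 .....................####++++++++###########################
170 .....................+######################################
```

```bash
cat >top.py <<'E'
from fit import *
import cv2
s=monitor.get_state();print(s["time"],s["position"],s["ft_force"],s["grip_force"],s["grip_width"])
p=np.load("p.npy")
for a in(.7,.79,.95,1.08):print(a,*[np.round(proj("top",W(p,[x,.036+.08*np.sin(a),.255+.08*np.cos(a)])),1) for x in(-.099,-.061)])
im=cams.get_image("top");g=cv2.cvtColor(im,cv2.COLOR_RGB2GRAY)[158:190,170:225]
for i in range(0,g.shape[0]):print(f"{158+i:3d}","".join("#" if v<60 else "+" if v<95 else "." for v in g[i]))
cv2.imwrite("pics/top_last.png",im[...,::-1])
E
python3 top.py
```

```text
16.25 [ 0.49583905 -0.04282696  0.2334814 ] [ 0.96283777  4.28655282 -0.10061771] 39.95911180973053 0.2947783871063396
0.7 [191.9 176.6] [185.6 162.5]
0.79 [189.5 179.1] [183.3 165.1]
0.95 [186.  183.8] [179.9 169.7]
1.08 [183.9 187.6] [177.9 173.5]
158 .............++##++............................+#######
159 ..............++#++............................+#######
160 ..............++##++...........................+#######
161 ..............++##++...........................+#######
162 ..............++###++..........................+#######
163 ...............++#+++...........................+######
164 ...............++##+++..........................+######
165 ................+###++...........................+#####
166 ................++##+++...........................+####
167 .................++##++............................+###
168 .................++##+++............................###
169 ..................++##++............................+##
170 ..................++#++++...........................+##
171 ...................++##++...+.......................+##
172 ......
[... 369 characters left out ...]
++########################+......++#+...
179 ...++++++++++++++++....+########+########+....+++##+...
180 ....++++++++++++++......+###++++.+++#####++.++++##++...
181 ....+++++++++++++.......+##++++....+++++##+++++###++...
182 .....++++++++++++.......+#+++++....++++++#########++...
183 .....+++++++++++++.....++#++++++...++++++#########++...
184 ......++++++++++++++.++####++++++++++++++#########++...
185 .......+++++++++++++#######+++++++++++++++########++...
186 .......++++++++++##########+++++++++++++++#########+...
187 ........+++++###############++++++++++++++#########++..
188 ........+++#################++++++++++++++##########+..
189 ........++##################++++++++++++++##########+..
```

The lever weight is centred near (180,180) in the top image, which matches the dropped position (1.60), and I now carry about 5 N of load. Next I compute the arc for letting the crank back.

```bash
cat >arc.py <<'E'
import numpy as np,sys
f0,n,d=float(sys.argv[1]),int(sys.argv[2]),float(sys.argv[3])
f=f0-d*np.arange(1,n+1)
print([[0,round(float(-6.5*(np.sin(a)-np.sin(f0))),2),round(float(-6.5*(np.cos(a)-np.cos(f0))),2)] for a in f],f[-1])
E
python3 arc.py .334 20 .03
```

```text
[[0, 0.19, -0.06], [0, 0.37, -0.12], [0, 0.56, -0.17], [0, 0.75, -0.21], [0, 0.94, -0.25], [0, 1.13, -0.28], [0, 1.33, -0.31], [0, 1.52, -0.33], [0, 1.72, -0.35], [0, 1.91, -0.36], [0, 2.1, -0.36], [0, 2.3, -0.36], [0, 2.49, -0.35], [0, 2.69, -0.34], [0, 2.88, -0.32], [0, 3.08, -0.29], [0, 3.27, -0.26], [0, 3.46, -0.22], [0, 3.65, -0.18], [0, 3.84, -0.13]] -0.26599999999999996
```

Call:
move_arm:
  slide:
    - [0,0.2,-0.05]
    - [0,0.4,-0.1]
    - [0,0.55,-0.15]
    - [0,0.75,-0.2]
    - [0,0.95,-0.25]
    - [0,1.15,-0.3]
    - [0,1.35,-0.3]
    - [0,1.5,-0.35]
    - [0,1.7,-0.35]
    - [0,1.9,-0.35]
    - [0,2.1,-0.35]
    - [0,2.3,-0.35]
    - [0,2.5,-0.35]
    - [0,2.7,-0.35]
    - [0,2.9,-0.3]
    - [0,3.1,-0.3]
    - [0,3.3,-0.25]
    - [0,3.45,-0.2]
    - [0,3.65,-0.2]
    - [0,3.85,-0.15]
  roll: [0,0,0,0,0,0,0,0,0,0,0,0,0,0,0,0,0,0,0,0]

```text
time: 18.3
position: [0.4959, -0.0043, 0.2348]
tool_rot: [-0.036, -3.14, -0.0]
ft_force: [-1.5, 4.6, -0.2]
grip_width: 0.297
grip_force: 40.0
```

```bash
python3 arc.py -.266 20 .03; python3 top.py|tail -18 | head -14;python3 -c "
from bench import monitor;s=monitor.get_state();print(s)"
```

```text
[[0, 0.19, 0.05], [0, 0.37, 0.11], [0, 0.56, 0.18], [0, 0.74, 0.25], [0, 0.92, 0.33], [0, 1.1, 0.41], [0, 1.27, 0.49], [0, 1.44, 0.59], [0, 1.61, 0.68], [0, 1.78, 0.79], [0, 1.94, 0.89], [0, 2.1, 1.0], [0, 2.26, 1.12], [0, 2.41, 1.24], [0, 2.56, 1.37], [0, 2.7, 1.5], [0, 2.84, 1.63], [0, 2.98, 1.77], [0, 3.11, 1.91], [0, 3.24, 2.06]] -0.866
172 ...................+++++++..+#####################+++++
173 ...........+......++++++++..+#####################+++..
174 ........++++++++++++++++++++++#####################++..
175 ......++++++++++++++++++++++++#####################+...
176 .....+++++++++++####################################...
177 ....++++++++++++####################################+..
178 ...++++++++++++++###################################++.
179 ...++++++++++++++++....+#############################++
180 ....++++++++++++++......+####++++#####################+
181 ....+++++++++++++.......++#++++..+#####################
182 .....++++++++++++........++++++...#####################
183 .....+++++++++++++.......+++++++.+#####################
184 ......++++++++++++......++#+++++++#####################
185 .......++++++++++++....++##++++++++####################
{'time': 18.35, 'joint_positions': array([-0.72092433, -0.05096913,  0.65883445,  1.79345212,  0.03104285,
        1.38998333,  1.48018594]), 'qd': array([ 9.09147880e-05, -3.65644907e-04, -4.51787469e-03,  4.61541170e-04,
       -1.68028673e-03, -5.65277289e-04,  4.63562378e-03]), 'joint_torque': array([  3.55846122, -22.44135976,   2.55291089, -33.00782919,
         2.18417712,  -0.45717669,  -0.12184007]), 'position': array([ 0.49592463, -0.00362949,  0.23467597]), 'tool_rot': array([-3.49531949e-02, -3.13991121e+00, -8.63179891e-04]), 'ft_force': array([-1.94572925,  5.15608282, -2.15136695]), 'torque': array([1.15797936, 0.41813982, 0.07652004]), 'grip_force': 39.952717423439026, 'grip_width': 0.2930892213254558}
```

Call:
move_arm:
  slide:
    - [0,0.2,0.05]
    - [0,0.35,0.1]
    - [0,0.55,0.2]
    - [0,0.75,0.25]
    - [0,0.9,0.35]
    - [0,1.1,0.4]
    - [0,1.25,0.5]
    - [0,1.45,0.6]
    - [0,1.6,0.7]
    - [0,1.8,0.8]
    - [0,1.95,0.9]
    - [0,2.1,1.0]
    - [0,2.25,1.1]
    - [0,2.4,1.25]
    - [0,2.55,1.35]
    - [0,2.7,1.5]
    - [0,2.85,1.65]
    - [0,3.0,1.75]
    - [0,3.1,1.9]
    - [0,3.25,2.05]
  roll: [0,0,0,0,0,0,0,0,0,0,0,0,0,0,0,0,0,0,0,0]

```text
time: 20.35
position: [0.496, 0.0286, 0.2137]
tool_rot: [-0.035, -3.138, -0.0]
ft_force: [-3.7, 5.1, -2.5]
grip_width: 0.298
grip_force: 40.0
```

```bash
python3 arc.py -.866 20 .03
```

```text
[[0, 0.12, 0.15], [0, 0.24, 0.3], [0, 0.36, 0.46], [0, 0.47, 0.62], [0, 0.57, 0.79], [0, 0.67, 0.95], [0, 0.77, 1.12], [0, 0.86, 1.3], [0, 0.94, 1.47], [0, 1.02, 1.65], [0, 1.1, 1.83], [0, 1.17, 2.01], [0, 1.23, 2.2], [0, 1.29, 2.38], [0, 1.34, 2.57], [0, 1.39, 2.76], [0, 1.43, 2.95], [0, 1.46, 3.14], [0, 1.49, 3.34], [0, 1.51, 3.53]] -1.466
```

Call:
move_arm:
  slide:
    - [0,0.1,0.15]
    - [0,0.25,0.3]
    - [0,0.35,0.45]
    - [0,0.45,0.6]
    - [0,0.55,0.8]
    - [0,0.65,0.95]
    - [0,0.75,1.1]
    - [0,0.85,1.3]
    - [0,0.95,1.45]
    - [0,1.0,1.65]
    - [0,1.1,1.85]
    - [0,1.15,2.0]
    - [0,1.25,2.2]
    - [0,1.3,2.4]
    - [0,1.35,2.55]
    - [0,1.4,2.75]
    - [0,1.45,2.95]
    - [0,1.45,3.15]
    - [0,1.5,3.35]
    - [0,1.5,3.55]
  roll: [0,0,0,0,0,0,0,0,0,0,0,0,0,0,0,0,0,0,0,0]

```text
time: 22.35
position: [0.4959, 0.0433, 0.1776]
tool_rot: [-0.035, -3.138, 0.001]
ft_force: [-3.1, 5.6, -4.5]
grip_width: 0.294
grip_force: 40.0
```

```bash
python3 arc.py -1.466 20 .03
```

```text
[[0, 0.02, 0.19], [0, 0.03, 0.39], [0, 0.03, 0.58], [0, 0.03, 0.78], [0, 0.03, 0.97], [0, 0.02, 1.17], [0, -0.0, 1.36], [0, -0.02, 1.56], [0, -0.05, 1.75], [0, -0.09, 1.94], [0, -0.13, 2.13], [0, -0.17, 2.32], [0, -0.23, 2.51], [0, -0.28, 2.69], [0, -0.35, 2.88], [0, -0.42, 3.06], [0, -0.49, 3.24], [0, -0.57, 3.42], [0, -0.66, 3.6], [0, -0.75, 3.77]] -2.066
```

Call:
move_arm:
  slide:
    - [0,0.05,0.2]
    - [0,0.1,0.4]
    - [0,0.1,0.6]
    - [0,0.1,0.8]
    - [0,0.1,0.95]
    - [0,0.1,1.15]
    - [0,0.1,1.35]
    - [0,0.1,1.55]
    - [0,0.05,1.75]
    - [0,0,1.95]
    - [0,-0.05,2.15]
    - [0,-0.05,2.3]
    - [0,-0.1,2.5]
    - [0,-0.2,2.7]
    - [0,-0.25,2.9]
    - [0,-0.3,3.05]
  roll: [0,0,0,0,0,0,0,0,0,0,0,0,0,0,0,0]

```text
time: 23.95
position: [0.496, 0.0388, 0.1474]
tool_rot: [-0.037, -3.138, 0.003]
ft_force: [-5.6, 1.1, -6.3]
grip_width: 0.293
grip_force: 39.9
```

```bash
python3 arc.py -1.946 20 .03
```

```text
[[0, -0.07, 0.18], [0, -0.15, 0.36], [0, -0.24, 0.53], [0, -0.33, 0.71], [0, -0.42, 0.88], [0, -0.52, 1.04], [0, -0.63, 1.21], [0, -0.74, 1.37], [0, -0.85, 1.53], [0, -0.97, 1.68], [0, -1.1, 1.83], [0, -1.23, 1.98], [0, -1.36, 2.12], [0, -1.5, 2.26], [0, -1.64, 2.39], [0, -1.78, 2.52], [0, -1.93, 2.65], [0, -2.09, 2.77], [0, -2.24, 2.89], [0, -2.4, 3.0]] -2.546
```

Call:
move_arm:
  slide:
    - [0,-0.05,0.2]
    - [0,-0.15,0.35]
    - [0,-0.25,0.55]
    - [0,-0.35,0.7]
    - [0,-0.45,0.85]
    - [0,-0.5,1.05]
  roll: [0,0,0,0,0,0]

```text
time: 24.55
position: [0.4961, 0.0334, 0.1372]
tool_rot: [-0.037, -3.138, 0.004]
ft_force: [-5.2, -0.8, -5.8]
grip_width: 0.297
grip_force: 39.9
```

```bash
python3 arc.py -2.126 14 .03; python3 - <<'E'
from bench import cams
import cv2,numpy as np
f=lambda i:cv2.resize(i,(399,456),interpolation=cv2.INTER_CUBIC)
a=cams.get_image("side")[130:290,205:345,::-1];b=cams.get_image("top")[105:265,155:295,::-1]
cv2.imwrite("pics/c7.png",np.hstack([f(a),f(b)]))
E
```

```text
[[0, -0.11, 0.16], [0, -0.22, 0.33], [0, -0.33, 0.48], [0, -0.45, 0.64], [0, -0.57, 0.79], [0, -0.7, 0.93], [0, -0.84, 1.08], [0, -0.97, 1.21], [0, -1.11, 1.35], [0, -1.26, 1.48], [0, -1.41, 1.61], [0, -1.56, 1.73], [0, -1.72, 1.84], [0, -1.88, 1.95]] -2.546
```

View pics/c7.png

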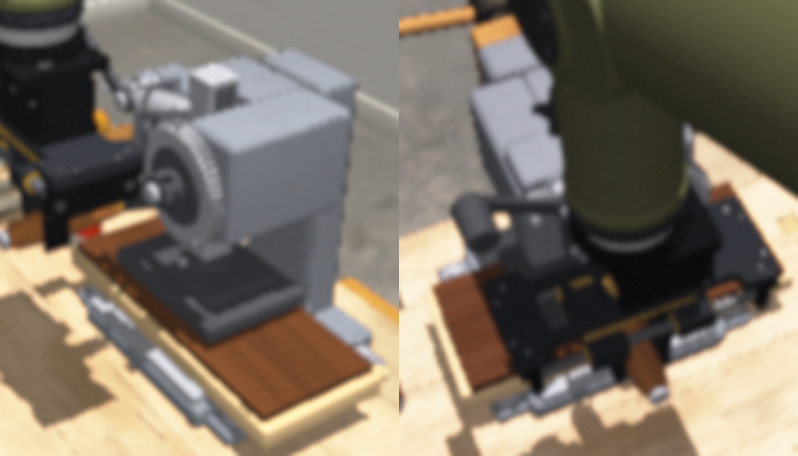

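The platen is just above the facing and the pawl lever is still thrown off. I'll continue in small steps and watch for the load to vanish.

Call:
move_arm:
  slide:
    - [0,-0.1,0.15]
    - [0,-0.2,0.35]
    - [0,-0.35,0.5]
    - [0,-0.45,0.65]
  roll: [0,0,0,0]

```text
time: 25.05
position: [0.4961, 0.0288, 0.1308]
tool_rot: [-0.037, -3.138, 0.004]
ft_force: [-5.6, -0.7, -6.3]
grip_width: 0.296
grip_force: 39.9
```

```bash
python3 arc.py -2.246 12 .03
```

```text
[[0, -0.12, 0.15], [0, -0.25, 0.3], [0, -0.39, 0.44], [0, -0.52, 0.58], [0, -0.66, 0.71], [0, -0.81, 0.84], [0, -0.96, 0.97], [0, -1.11, 1.09], [0, -1.27, 1.21], [0, -1.43, 1.32], [0, -1.59, 1.42], [0, -1.76, 1.53]] -2.606
```

Call:
move_arm:
  slide:
    - [0,-0.1,0.15]
    - [0,-0.25,0.3]
    - [0,-0.4,0.45]
    - [0,-0.5,0.6]
  roll: [0,0,0,0]

```text
time: 25.45
position: [0.496, 0.0233, 0.1249]
tool_rot: [-0.038, -3.139, 0.004]
ft_force: [-6.5, -2.8, -5.2]
grip_width: 0.3
grip_force: 39.9
```

```bash
python3 arc.py -2.366 12 .03
```

```text
[[0, -0.14, 0.13], [0, -0.29, 0.26], [0, -0.44, 0.39], [0, -0.59, 0.51], [0, -0.74, 0.63], [0, -0.9, 0.74], [0, -1.07, 0.85], [0, -1.23, 0.95], [0, -1.4, 1.05], [0, -1.57, 1.14], [0, -1.75, 1.22], [0, -1.93, 1.31]] -2.726
```

Call:
move_arm:
  slide:
    - [0,-0.15,0.15]
    - [0,-0.3,0.25]
    - [0,-0.45,0.4]
    - [0,-0.6,0.5]
  roll: [0,0,0,0]

```text
time: 25.85
position: [0.496, 0.0172, 0.1199]
tool_rot: [-0.038, -3.139, 0.005]
ft_force: [-5.3, -1.9, -6.7]
grip_width: 0.293
grip_force: 39.9
```

```bash
python3 arc.py -2.486 12 .03
```

```text
[[0, -0.16, 0.12], [0, -0.32, 0.23], [0, -0.48, 0.34], [0, -0.65, 0.44], [0, -0.81, 0.53], [0, -0.99, 0.63], [0, -1.16, 0.71], [0, -1.34, 0.79], [0, -1.52, 0.87], [0, -1.7, 0.94], [0, -1.88, 1.01], [0, -2.07, 1.07]] -2.846
```

Call:
move_arm:
  slide:
    - [0,-0.15,0.1]
    - [0,-0.3,0.25]
    - [0,-0.5,0.35]
    - [0,-0.65,0.45]
  roll: [0,0,0,0]

```text
time: 26.25
position: [0.496, 0.0104, 0.1155]
tool_rot: [-0.038, -3.139, 0.005]
ft_force: [-4.6, -2.5, -5.7]
grip_width: 0.292
grip_force: 39.9
```

```bash
python3 arc.py -2.606 12 .03
```

```text
[[0, -0.17, 0.1], [0, -0.34, 0.19], [0, -0.52, 0.28], [0, -0.69, 0.36], [0, -0.87, 0.43], [0, -1.05, 0.5], [0, -1.24, 0.57], [0, -1.42, 0.63], [0, -1.61, 0.68], [0, -1.8, 0.73], [0, -1.99, 0.77], [0, -2.18, 0.81]] -2.9659999999999997
```

Call:
move_arm:
  slide:
    - [0,-0.15,0.1]
    - [0,-0.35,0.2]
    - [0,-0.5,0.3]
    - [0,-0.7,0.35]
  roll: [0,0,0,0]

```text
time: 26.65
position: [0.496, 0.0031, 0.1121]
tool_rot: [-0.038, -3.14, 0.006]
ft_force: [-4.2, -2.6, -6.7]
grip_width: 0.295
grip_force: 39.9
```

```bash
python3 arc.py -2.726 12 .03; cat >pl.py <<'E'
# luminance down the image columns through the platen's front-right corner (side view)
from bench import cams,monitor
import numpy as np
im=cams.get_image("side").astype(int)
for r in range(212,262,2):print(r,"".join("#" if v<45 else "+" if v<70 else "-" if v<95 else "." for v in im[r,240:320].mean(-1)))
E
python3 pl.py
```

```text
[[0, -0.18, 0.08], [0, -0.36, 0.15], [0, -0.55, 0.21], [0, -0.73, 0.27], [0, -0.92, 0.33], [0, -1.11, 0.37], [0, -1.3, 0.42], [0, -1.49, 0.45], [0, -1.68, 0.48], [0, -1.87, 0.51], [0, -2.07, 0.53], [0, -2.26, 0.54]] -3.086
212 ##################+###+++--...........------...........-------------------......
214 #######################++++--........---+++--........----------------------.....
216 ######################+++++++-..-.....--++--.--....-----------------------......
218 #############+++#+++++++++++--................-++++----------------------.......
220 ######++++++++++++++-------------............-+++++++--------------------.......
222 #++++++++++++++++++--.....---+++++--.....---++++++++++++-----------------.......
224 +++++++++++++++++++++-------..-+++++---++++++++++++++++++++--------------.......
226 .--+##++++++++++++++++++++++---++++++++++++++++++++++++++++++-----------........
228 ...--+++++++++++++++++++++++++++++++++++++++++++++++++++++++++++---------.......
230 .......++++++++++++++++++++++++++++++++++++++++++++++++++++++++++++------.......
232 ........--+++++++++++++
[... 547 characters left out ...]
-----------------...
246 ........................-++++++++++--......----++++++++-------------------------
248 ..........................-+--+++++++-----+++++++-------------------------------
250 ............................-----+++++++++++------------------------------------
252 ........---....................------++-----------------------------------------
254 .........----....................-----------------------------------------------
256 ..........-----....................---------------------------------------------
258 ............---......................-+-----------------------------------------
260 .......................................-+---------------------------------------
```

```bash
python3 - <<'E'
from fit import *
p=np.load("p.npy")
for z in(.061,.065,.07,.08,.089):print(z,proj("side",W(p,[-.053,-.075,z])),proj("side",W(p,[.053,-.075,z])))
E
python3 arc.py -2.726 8 .03
```

```text
0.061 [279.45327732 253.10043204] [313.58671006 238.97992116]
0.065 [279.50218778 251.78581714] [313.7070611  237.70279778]
0.07 [279.56364116 250.13407367] [313.85823547 236.09858801]
0.08 [279.68761047 246.80202792] [314.16306154 232.86387999]
0.089 [279.80041097 243.77017701] [314.44026635 229.92227907]
[[0, -0.18, 0.08], [0, -0.36, 0.15], [0, -0.55, 0.21], [0, -0.73, 0.27], [0, -0.92, 0.33], [0, -1.11, 0.37], [0, -1.3, 0.42], [0, -1.49, 0.45]] -2.966
```

Call:
move_arm:
  slide:
    - [0,-0.2,0.1]
    - [0,-0.35,0.15]
    - [0,-0.55,0.2]
    - [0,-0.55,0.2]
  roll: [0,0,0,0]

```text
time: 27.1
position: [0.496, 0.0005, 0.1109]
tool_rot: [-0.036, -3.14, -0.001]
ft_force: [-6.0, 2.6, -1.9]
grip_width: 0.296
grip_force: 39.9
```

The handle now resists further turning: the tangential force flipped from +5 N to about −2 N, so the platen's weight is on the facing. I'll release and rise.

Call:
move_arm:
  slide:
    - [0,0.1,0]
    - [0,0.15,0]
    - [0,0.15,0]
    - [0,0.15,0]
    - [0,0.15,0]
    - [0,0.15,0]
    - [0,0.15,0]
    - [0,0.15,0]
    - [0,0.15,0]
    - [0,0.15,0]
    - [0,0.15,0]
  roll: [0,0,0,0,0,0,0,0,0,0,0]
  gripper: 7

```text
time: 28.2
position: [0.4967, 0.0021, 0.1105]
tool_rot: [0.036, 3.141, 0.0]
ft_force: [0.3, -0.2, -0.2]
grip_width: 0.808
grip_force: 0.0
```

```bash
python3 pl.py | tail -12; python3 -c "
from bench import monitor;s=monitor.get_state();print(s['ft_force'],s['grip_width'],s['position'])"
```

```text
238 ...............-+###++++++++++----+++++++++++++++++----........----+++--........
240 .................-+###++++++++++----++++++++++----.......------+++++-----.......
242 ..................--++###++++++++++-----++---........----++++++------------.....
244 ....................--++###+++++++++--..........-----++++++------------------...
246 ........................-++++++++++--......-----+++++++-------------------------
248 ..........................-+--+++++++-----++++++--------------------------------
250 ............................-----++++++++++++-----------------------------------
252 ........---....................------++-----------------------------------------
254 .........----....................-----------------------------------------------
256 ..........-----....................---------------------------------------------
258 ............---......................-+-----------------------------------------
260 .......................................-+---------------------------------------
[-0.69393779  0.95793794  0.59361704] 0.8043662182837722 [0.4967293  0.00207803 0.11056332]
```

Released, and the platen has not moved. Now I rise clear and away from the press.

Call:
move_arm:
  slide:
    - [0.5,0,0]
    - [1,0,-1]
    - [1,0,-4]
    - [1.5,0,-8]
    - [1.5,0,-12]
    - [1.5,0,-16]
    - [1.5,0,-20]
    - [1.5,0,-24]
    - [1.5,0,-26]
    - [1.5,0,-26]
    - [1.5,0,-26]
  roll: [0,0,0,0,0,0,0,0,0,0,0]

```text
time: 29.35
position: [0.4813, 0.0022, 0.3707]
tool_rot: [0.036, 3.141, 0.001]
ft_force: [1.1, 0.0, 0.1]
grip_width: 0.805
grip_force: 0.0
```

```bash
python3 top.py; python3 pl.py | tail -9
```

```text
29.35 [0.48134111 0.00215161 0.37073251] [1.11415035 0.03377159 0.05735256] 0.0 0.8053257561429752
0.7 [191.9 176.6] [185.6 162.5]
0.79 [189.5 179.1] [183.3 165.1]
0.95 [186.  183.8] [179.9 169.7]
1.08 [183.9 187.6] [177.9 173.5]
158 .............++##++...................+#####...........
159 ..............+##++...................+####+...++......
160 ..............++#+++...................+##++...+++.....
161 ..............++##++....................+......++++....
162 ..............++##+++...........................+++....
163 ...............+###++...........................+++....
164 ...............++##+++..........................+......
165 ................+###++.................................
166 ................++###++................................
167 .................+###++................................
168 .................++##+++...............................
169 ..................++##++...............................
170 ..................++##+++..............................
171 ...................++#+++...++.........................
172 ...................+++++++
[... 1114 characters left out ...]
-----------------...
246 ........................-++++++++++--.....------++++++--------------------------
248 ..........................-+--+++++++------+++++--------------------------------
250 ............................-----++++++++++++-----------------------------------
252 ........---....................-----+++-----------------------------------------
254 .........----....................-----------------------------------------------
256 ..........-----....................---------------------------------------------
258 ............---......................-+-----------------------------------------
260 .......................................-+---------------------------------------
```

```bash
python3 -c "
from bench import workorder;print(workorder.close_job())"
```

```text
the job is handed in; nothing more can be done
None
```

The platen now lies with its weight on the facing, lowered slowly under grip, with the pawl lever thrown off and the arm clear; the job is handed in at about 29 s, though my first push rode over the lever weight and pressed it with about 37–40 N before I backed off and redid it, close to or at the 40 N limit.

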